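Clear the soap dish and shut the key box

ROBOT

A 6-joint arm with a two-finger parallel gripper is mounted at the origin on the work surface. World frame = base frame: x ahead of the robot, y to its left, z up, the work surface at z = 0. Lengths are in m, angles in rad, forces in N, time in s.
With the tool pointing down it reaches from about 0.35 to 0.975 m from the base axis. Payload 4.9 kg.
Tool frame: the origin (TCP) lies at the very end of the fingers, on their centre line; the grasp point (between the pads) lies 19 mm behind it (ctrl.grip_point_offset is the distance from the TCP to the grasp point, in m); z points along the fingers, y is the line along which they close (so a half turn about z gives the same grasp; the last joint's range is limited). The gripper opens to 85 mm and grips with 20 to 120 N. Pads are 22 mm wide; open, the fingers measure 114 mm over their backs; the gripper's body (76 mm by 85 mm) begins 54 mm behind the grasp point. The pads swing forward as they close: fully open they stand 13 mm farther back than shut.
Start: joints at [1.096, 0.053, 1.613, -0, 1.476, -0.119], TCP at [0.218, 0.586, 0.231] pointing down, gripper open.
Joint ranges: [-3.01, 3.01], [-1.01, 2.22], [0.06, 2.58], [-1.02, 4.17], [0.09, 2.62], [-3.14, 3.14]. Speed limits (rad/s): [2.57, 2.57, 3.14, 3.14, 3.14, 3.14].

INTERFACE

Orientations are given as a rotation vector (axis times angle).
In Python, from station import ctrl gives the robot as it stands.
- The arm moves only by the tool send_rows, never from a script. Its argument "rows" is a list of rows, each a list of 3 entries, a list of its own where there are three numbers: the finger opening in cm, from 0 to 8.54, then the shift along the tool's x, y, z in cm, then the turn about the tool's z in degrees. A call has 1 to 10 rows; each row shifts and turns the commanded pose from where the row before left it, along the tool's axes as they then stand; what a row does not reach is not made up. A row lasts 1/8 s, in which the tool goes at most 62.5 mm and 10.7 degrees, less where a joint would pass 70% of its speed; a pose out of reach is approached as far as the arm can. A call with a gripper value outside its range is refused whole. The fingers move at their own pace and stop on an object; "newtons" is the grip in N (left out, the last holds). Time passes only in rows, so rows that do not move let the fingers close. It gives the time, the measured TCP pose, the force, the opening and the grip force at its end, in the units of the state.
- ctrl.get_obs(): the state, without advancing time (a new reading comes with each control period).
- ctrl.get_image(name): name is "side" or "top"; returns a dict with "frame" (480x640x3 uint8, red, green, blue), "range_z" (480x640 float32, m along the optical axis (not along the pixel's ray), 0 where there is no reading), "fx", "fy", "cx", "cy" (pixels), "cam_to_world" (4x4, takes a point from camera to world coordinates). Camera axes: x right, y down, z forward; pixel columns grow to the right and rows downward; lengths in m; the calibration is good to about 2 mm. A picture is of the moment at which its call begins.
- ctrl.finish_job(): hands the job in; it is judged then, once.
The state is a dict: "t": time; "q": joint angles; "dq": joint speeds; "effort": joint torques, N m; "tool_pos": TCP position; "tool_rot": TCP orientation; "contact_force": force on the tool from outside, world axes, zero at the start; "wrist_torque": the same for the moment, N m; "opening": finger opening in m; "grip_force": force on a finger pad.
Only numpy, scipy, OpenCV 4.12 (cv2) and the standard library are available. Lean on these libraries where they do the work, as an engineer would, in place of code of your own. Each camera call takes 0.05 s, during which the arm holds its last target. There are 200 camera calls.

TASK

The green soap dish stands in the way of the key box's open door. With the fingertips, push the dish along the ledge until it is clear of the door's swing, then push the door fully shut without slamming it and without the door ever touching the dish. Lift nothing, keep the dish flat on the ledge, and leave everything else on the ledge where it is.

Things in the scene. Friction and masses are not known exactly. Their poses are not given: they have to be found in the camera images.
- keybox: The wooden key box, fixed on the ledge: 80 mm deep (x), 200 mm wide (y), 230 mm high, open at the front. Origin at the centre of its underside; its own -x axis points out of the open front (roughly to the robot), +y to the hinged side, z up.
- hinge (a point): Lower end of the door's hinge axis (vertical), on the front left edge of the box: at x -41, y +98, z 12 mm in the box's frame. Axes as the box.
- keydoor (a joint): Angle of the key box's wooden door about the vertical hinge, rad: 0 = shut (flat against the box front), growing as it opens, 1.57 = square out from the box, 2.4 = stop. Shut, the door lies from the hinge along the box's -y with its inner face at the hinge axis and its outer face 12 mm in front of it. A light hinge with a little friction: it stays where it is left and moves at under 1 N.
- door_mid (a point): Centre of the door's outer face: 98 mm from the hinge axis, 115 mm above the ledge. Its -x axis points out of that face, its -y from the hinge to the free edge. The door is 196 mm wide from the hinge axis, 206 mm high (12 to 218 mm above the ledge), 12 mm thick. A round steel pull stands 34 mm out of the outer face, 178 mm from the hinge axis, 102 mm above the ledge.
- dish: Green ceramic soap dish, empty and loose, open on top: 110 mm (its x) by 80 mm (its y), 28 mm high, walls 6 mm, about 0.3 kg. Origin at the centre of its underside, on the ledge. It stands in the door's swing, in front of the box, with its long sides roughly along the box's x; the ledge beyond it on the side away from the hinge (the box's -y) is free for at least 150 mm from its edge.
- carabiner: Aluminium carabiner, 89 x 50 mm, 9 mm thick, lying flat, in front of the key box. Bystander, origin at the centre of its underside.
- case: Black plastic sunglasses case, 160 x 60 x 48 mm high, lying to the right of the place in front of the box. Bystander, origin at the centre of its underside.
- bell: Chrome bicycle bell, 58 mm wide, 46 mm high, with a thumb lever. Bystander, origin at the centre of its underside; beside the box.
- tin: Round aluminium tin, 72 mm wide, 27 mm high. Bystander, origin at the centre of its underside; beside the box.
- tape: Grey tape measure, 65 x 34 x 58 mm high. Bystander, origin at the centre of its underside; beside the box.
- torch: Black pocket torch, 134 mm long, 34 mm thick, lying. Bystander, origin under its middle, on the ledge; to the left of the open door.
There are look-alikes about, which are no part of the job. Leave any pink look-alike of the dish alone. Leave any red look-alike of the keybox alone.

How it is judged:
On the way, in this order (a step that is already met when the one before it is completed fails the run):
1. the dish stands clear of the door's swing while the door is still open (horizontal distance between dish and hinge above 0.235 m and height (world z) of dish between -0.005 and 0.006 m and angle between dish's own z axis and vertical below 0.08 rad and value of joint keydoor above 0.6 rad), for 0.2 s.
2. the door is pushed shut (value of joint keydoor below 0.05 rad), for 0.2 s.
At the end, for the whole second after the job is handed in: The door is within 0.05 rad of shut; the dish rests flat on the ledge (within 6 mm of its height, tilt under 0.08 rad), its centre more than 235 mm from the hinge axis, so that the door can swing past it (value of joint keydoor below 0.05 rad and horizontal distance between dish and hinge above 0.235 m and height (world z) of dish between -0.005 and 0.006 m and angle between dish's own z axis and vertical below 0.08 rad and linear speed of dish below 0.01 m/s); the robot touches nothing.
It fails at once if the door touches the dish (contact force between keydoor and dish above 0.3 N).
It fails at once if the dish is lifted (height (world z) of dish above 0.012 m).
It fails at once if the dish is tipped (angle between dish's own z axis and vertical above 0.2 rad).
It fails at once if the door is slammed (faster than 3 rad/s) (velocity of joint keydoor below -3 rad/s).
It fails at once if one of the other things on the ledge is moved more than 20 mm (distance of any of carabiner, case, bell, tin, tape, torch from where it was at the start of the episode above 0.02 m).
It also fails if it takes over 58 s, if anything falls off the work surface, if the arm or the gripper's body presses on something with over 40 N, if the wrist force passes 120 N, or if a joint passes its speed limit or range.

## Working session

There is one attempt and no reset: what is moved stays moved. The work goes in short steps, Python scripts to look and compute and a tool call to move; the robot and the scene stay as the last step left them, time stands still between calls to the robot, and variables do not carry over. Pictures are saved under pics/ and viewed, at most 10 in all, crops included, and the job is handed in when it is done.

Besides the shell and the picture viewer there is one more tool, called after ">>>" as a command line: name --argument value ..., lists and objects as JSON in quotes. send_rows: Moves the arm, as the interface text tells. Its arguments: {"type":"object","properties":{"rows":{"type":"array","items":{"type":"array"}},"newtons":{"type":"number"}},"required":["rows"]}

```bash
mkdir -p pics; cat > h.py <<'E'
import numpy as np,cv2
from station import ctrl
def grab(n,f):
    d=ctrl.get_image(n); cv2.imwrite(f,d["frame"][:,:,::-1]); np.savez('/tmp/'+n,**d); return d
def P(d,u,v):
    z=float(d["range_z"][v,u]); return (d["cam_to_world"]@np.array([(u-d["cx"])/d["fx"]*z,(v-d["cy"])/d["fy"]*z,z,1]))[:3].round(4)
E
python3 - <<'E'
from h import *
for n in("top","side"): grab(n,f"pics/{n}0.png")
o=ctrl.get_obs();print(o["tool_pos"],o["tool_rot"],o["t"])
E
```

```text
[0.21746605 0.58534022 0.23019331] [-5.55876301e-01 -3.09146596e+00  2.82307664e-03] 0.1
```

View pics/top0.png

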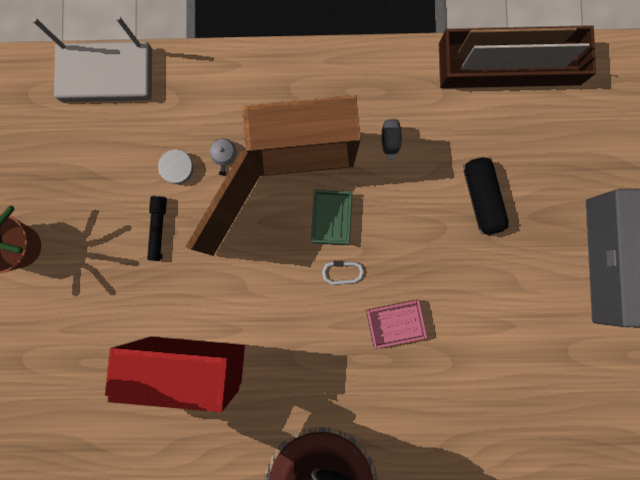

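View pics/side0.png

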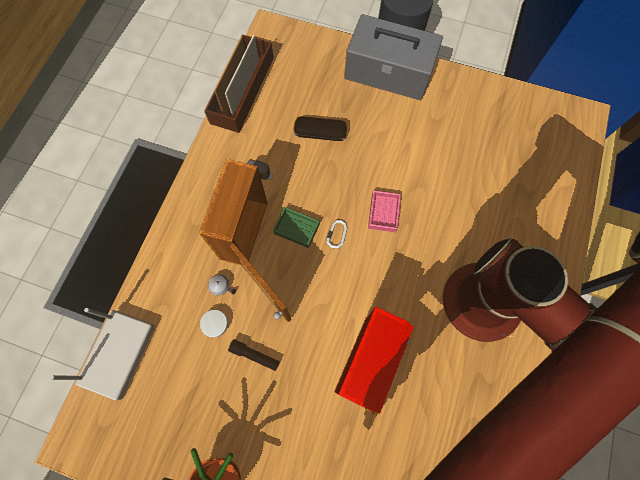

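Top view: the box top is at (245–358, 97–145), the door runs from the hinge near (255,155) to the free edge near (200,245), and the green dish is at (312–352, 190–243). The carabiner is at (343,272), the case at (487,195) and the tape at (391,137).

```bash
python3 - <<'E'
from h import *
d=dict(np.load('/tmp/top.npz'));s=dict(np.load('/tmp/side.npz'))
print(d["cam_to_world"].round(3),s["cam_to_world"].round(3))
for n,u,v in [("table",420,250),("base",320,470),("boxBL",247,108),("boxFL",249,147),("boxFR",356,136),("boxBR",355,99),("doorfree",192,245),("dTL",315,192),("dTR",350,193),("dBR",348,242),("dBL",314,240),("dmid",332,217),("carab",325,272),("carab",361,272),("tape",391,127),("caseT",480,162),("caseB",493,230),("torchT",157,200),("torchB",154,257),("pink",397,323)]: print(n,P(d,u,v))
X=d["range_z"];v,u=np.mgrid[:480,:640]
W=np.stack([(u-d["cx"])/d["fx"]*X,(v-d["cy"])/d["fy"]*X,X,0*X+1],-1)@d["cam_to_world"].T
def mm(m,n):
    p=W[m][:,:2].astype(np.float32); r=cv2.minAreaRect(p*1000);print(n,len(p),r, cv2.boxPoints(r).round(0).tolist())
reg=(u>230)&(u<380)&(v>80)&(v<180); mm(reg&(abs(W[...,2]-.23)<.008),"boxtop")
reg=(u>180)&(u<270)&(v>140)&(v<260); mm(reg&(abs(W[...,2]-.216)<.008),"doortop")
f=d["frame"].astype(int); g=(f[...,1]>f[...,0]+15)&(u>300)&(u<365)&(v>180)&(v<255)
mm(g&(W[...,2]>.020),"dishrim"); mm(g,"dish")
E
python3 - <<'E'
import cv2
i=cv2.imread('pics/top0.png')[80:290,170:410]
cv2.imwrite('pics/c.png',cv2.resize(i,None,fx=2.8,fy=2.8,interpolation=cv2.INTER_CUBIC))
E
```

```text
[[-0.016 -0.997  0.077  0.404]
 [-1.     0.017  0.015 -0.008]
 [-0.016 -0.076 -0.997  1.206]
 [ 0.     0.     0.     1.   ]] [[-0.944 -0.31   0.108  0.355]
 [-0.329  0.897 -0.297  0.341]
 [-0.004 -0.316 -0.949  1.18 ]
 [ 0.     0.     0.     1.   ]]
table [ 4.777e-01 -2.151e-01  3.000e-04]
base [0.1009 0.0006 0.2283]
boxBL [0.7153 0.1169 0.2337]
boxFL [0.6476 0.1145 0.229 ]
boxFR [ 0.6631 -0.0712  0.2298]
boxBR [ 0.4039 -0.0077  1.2057]
doorfree [0.4795 0.2155 0.2209]
dTL [0.6002 0.0032 0.028 ]
dTR [ 0.5968 -0.0693  0.028 ]
dBR [ 0.4952 -0.0632  0.025 ]
dBL [0.5004 0.0069 0.0278]
dmid [ 0.549  -0.0314  0.0151]
carab [ 0.4345 -0.0147  0.0105]
carab [ 0.4334 -0.0898  0.0075]
tape [ 0.7257 -0.1538  0.0586]
caseT [ 0.6529 -0.3349  0.0456]
caseB [ 0.513  -0.3559  0.0451]
torchT [0.5892 0.3317 0.0302]
torchB [0.4704 0.3358 0.0354]
pink [ 0.3269 -0.1615  0.01  ]
boxtop 5285 ((672.89990234375, 34.90769958496094), (113.67792510986328, 223.4703369140625), 4.74729061126709) [[607.0, 142.0], [626.0, -81.0], [739.0, -72.0], [720.0, 151.0]]
doortop 912 ((570.4563598632812, 165.57424926757812), (37.757198333740234, 221.03053283691406), 51.744197845458984) [[472.0, 219.0], [646.0, 82.0], [669.0, 112.0], [495.0, 249.0]]
dishrim 264 ((506.61444091796875, -30.71668243408203), (69.571044921875, 200.489501953125), 59.66227722167969) [[403.0, -10.0], [576.0, -111.0], [611.0, -51.0], [438.0, 50.0]]
dish 844 ((502.3957824707031, -27.038185119628906), (75.95340728759766, 199.30865478515625), 85.67985534667969) [[400.0, -57.0], [599.0, -72.0], [605.0, 3.0], [406.0, 18.0]]
```

View pics/c.png

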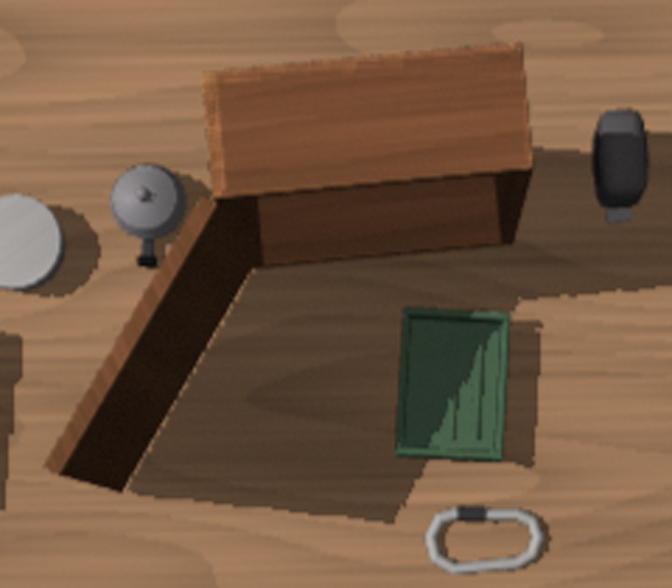

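```bash
cat >> h.py <<'E'
def Z(d,u,v,z):
    M=d["cam_to_world"]; r=M[:3,:3]@np.array([(u-d["cx"])/d["fx"],(v-d["cy"])/d["fy"],1]); return (M[:3,3]+r*(z-M[2,3])/r[2]).round(4)
E
python3 - <<'E'
from h import *
d=dict(np.load('/tmp/top.npz'))
for n,x,y,z in [("bFL",215,196,.23),("bFR",530,170,.23),("bBL",205,71,.23),("bBR",522,44,.23),("d1",403,309,.028),("d2",509,314,.028),("d3",501,460,.028),("d4",396,455,.028),("doorO",45,468,.218),("doorI",62,474,.218),("doorIbottom",123,492,.012),("hingeInBot",255,268,.012),("carL",427,540,.005),("carR",548,540,.005),("carT",480,508,.005),("carB",480,572,.005)]:
    print(n,Z(d,170+x/2.8,80+y/2.8,z)[:2])
E
```

```text
bFL [0.6422 0.1182]
bFR [ 0.6546 -0.0767]
bBL [0.7213 0.1239]
bBR [ 0.7343 -0.0735]
d1 [0.6037 0.0054]
d2 [ 0.5985 -0.073 ]
d3 [ 0.4902 -0.0649]
d4 [0.4953 0.0123]
doorO [0.4762 0.2264]
doorI [0.4723 0.2159]
doorIbottom [0.4723 0.2168]
hingeInBot [0.6397 0.1166]
carL [ 0.433  -0.0095]
carR [ 0.4315 -0.0998]
carT [ 0.4562 -0.0496]
carB [ 0.4085 -0.0486]
```

>>> send_rows --rows '[[5,[0,0,-1],10.5],[5,[0,0,-1],10.5],[5,[0,0,-1],10.5],[5,[0,0,-1],10.5],[5,[0,0,-1],10.5],[5,[0,0,-1],10.5],[5,[0,0,-1],10.3]]'

```text
t: 0.98
tool_pos: [0.2176, 0.5856, 0.3009]
tool_rot: [2.298, 2.142, -0.002]
contact_force: [-0.1, 0.6, -1.0]
opening: 0.0498
grip_force: 0.0
```

>>> send_rows --rows '[[5,[-3.6,2.6,0],0],[5,[-3.6,2.6,0],0],[5,[-3.6,2.6,0],0],[5,[-3.6,2.6,0],0],[5,[-3.6,2.6,0],0],[5,[-3.6,2.6,0],0],[5,[-3.6,2.6,0],0]]'

```text
t: 1.85
tool_pos: [0.3835, 0.3213, 0.3008]
tool_rot: [-2.291, -2.149, 0.001]
contact_force: [0.2, -0.0, -0.8]
opening: 0.0499
grip_force: 0.0
```

>>> send_rows --rows '[[5,[-3.6,2.6,0],0],[5,[-3.6,2.6,0],0],[5,[-3.6,2.6,0],0],[5,[-3.6,2.6,0],0],[5,[-3.6,2.6,0],0],[5,[-3.6,2.6,0],0],[5,[-3.7,2.8,0],0],[5,[0,0,0],0]]'

```text
t: 2.85
tool_pos: [0.5511, 0.0561, 0.3002]
tool_rot: [-2.295, -2.144, 0.002]
contact_force: [-0.5, 0.2, 0.0]
opening: 0.0502
grip_force: 0.0
```

>>> send_rows --rows '[[5,[0,0,5],0],[5,[0,0,5],0],[5,[0,0,5],0],[5,[0,0,5],0],[5,[0,0,4],0],[5,[0,0,3],0],[5,[0,0,1.8],0],[5,[0,0,0],0]]'

```text
t: 3.85
tool_pos: [0.5492, 0.0589, 0.0121]
tool_rot: [-2.29, -2.148, 0.003]
contact_force: [0.1, 0.3, 0.7]
opening: 0.05
grip_force: 0.0
```

```bash
python3 - <<'E'
from h import *
a=grab("top","pics/a.png")["frame"];b=grab("side","pics/b.png")["frame"]
i=np.hstack([a[100:320,170:430],b[130:350,180:440]])[:,:,::-1]
cv2.imwrite('pics/ab.png',cv2.resize(i,None,fx=1.5,fy=1.5))
E
```

```text
(no output)
```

View pics/ab.png

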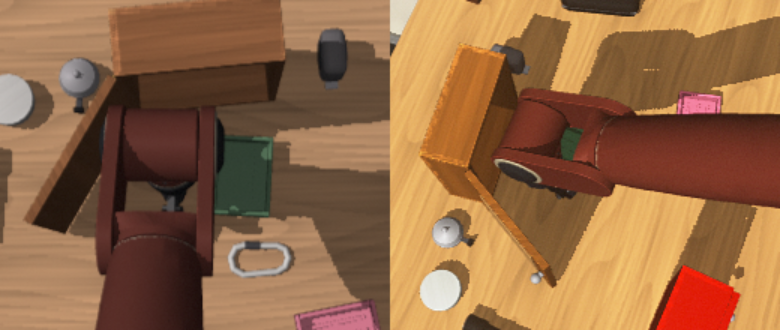

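>>> send_rows --rows '[[5,[-1.5,0.2,0],0],[5,[-1,0.1,0],0],[5,[-0.6,0,0],0],[5,[-0.5,0,0],0],[5,[-0.5,0,0],0],[5,[-0.7,0,0],0],[5,[-0.7,0,0],0],[5,[-0.7,0,0],0],[5,[-0.7,0,0],0],[5,[-0.7,0,0],0]]'

```text
t: 5.2
tool_pos: [0.5485, -0.0181, 0.0133]
tool_rot: [-2.292, -2.149, -0.0]
contact_force: [1.4, 1.8, 0.2]
opening: 0.05
grip_force: 0.8
```

>>> send_rows --rows '[[5,[-0.8,0,0],0],[5,[-0.8,0,0],0],[5,[-0.8,0,0],0],[5,[-0.8,0,0],0],[5,[-0.8,0,0],0],[5,[-0.8,0,0],0],[5,[-0.8,0,0],0],[5,[-0.8,0,0],0],[5,[-0.6,0,0],0],[5,[-0.4,0,0],0]]'

```text
t: 6.45
tool_pos: [0.5438, -0.0919, 0.0133]
tool_rot: [-2.292, -2.149, -0.0]
contact_force: [1.4, 2.6, 1.1]
opening: 0.0502
grip_force: 0.9
```

```bash
python3 - <<'E'
from h import *
a=grab("top","pics/e.png")["frame"];b=grab("side","pics/f.png")["frame"]
i=np.hstack([a[100:320,170:430],b[130:350,180:440]])[:,:,::-1]
cv2.imwrite('pics/ef.png',cv2.resize(i,None,fx=1.5,fy=1.5))
E
```

```text
(no output)
```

View pics/ef.png

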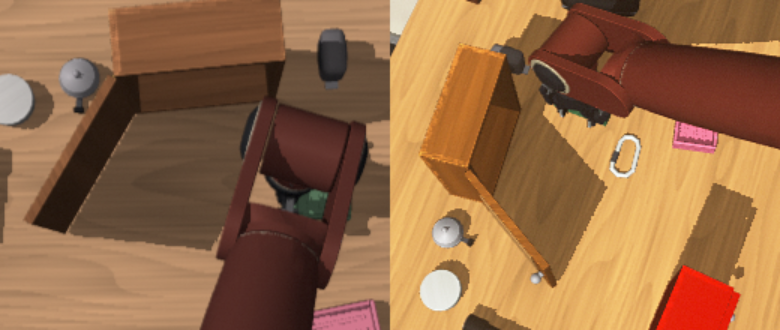

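The dish was pushed about 11 cm and is clear; the carabiner and door have not moved. Next: back off, rise, and cross over the door to its outer side.

>>> send_rows --rows '[[5,[1,0,0],0],[5,[1.5,0,0],0],[5,[0,0,-3],0],[5,[0,0,-5],0],[0,[0,0,-5],0],[0,[0,0,-5],0],[0,[0,0,-5],0],[0,[0,0,-5],0],[0,[0,0,-2],0],[0,[2,0,0],0]]'

```text
t: 7.8
tool_pos: [0.5472, -0.0461, 0.3143]
tool_rot: [2.292, 2.146, 0.002]
contact_force: [-0.2, -0.2, -0.2]
opening: 0.0001
grip_force: 0.0
```

>>> send_rows --rows '[[0,[4,0,0],0],[0,[5,0,0],0],[0,[5,0,0],0],[0,[5,0,0],0],[0,[4,0,0],0],[0,[3,-1.5,0],0],[0,[1,0,0],0],[0,[0,0,0],0]]'

```text
t: 8.8
tool_pos: [0.5483, 0.2245, 0.311]
tool_rot: [-2.289, -2.15, 0.005]
contact_force: [0.8, 0.4, 0.2]
opening: -0.0001
grip_force: 0.0
```

```bash
python3 - <<'E'
from h import *
from scipy.spatial.transform import Rotation as R
a=grab("top","pics/g.png")["frame"]
cv2.imwrite('pics/g2.png',cv2.resize(a[80:320,160:440,::-1],None,fx=2.5,fy=2.5))
o=ctrl.get_obs();p=o["tool_pos"];M=R.from_rotvec(o["tool_rot"]).as_matrix();print(p,M.round(3).tolist())
H=np.array([.641,.116]);sh=np.radians(-86.4);prev=p[:2]
for a in [124]+list(range(120,-1,-6)):
    t=sh-np.radians(a);dr=np.array([np.cos(t),np.sin(t)]);n=np.array([np.sin(t),-np.cos(t)])
    c=M[:2,:2].T@n;s=.012+.011*abs(c[0])+.0145*abs(c[1])+(.03 if a==124 else 0)
    q=H+.14*dr+n*s; print(a,q.round(4),(100*M[:2,:2].T@(q-prev)).round(2));prev=q
E
```

```text
[0.54869766 0.22369395 0.31163898] [[0.064, 0.998, -0.002], [0.998, -0.064, -0.001], [-0.001, -0.002, -1.0]]
124 [0.5498 0.2372] [1.35 0.02]
120 [0.5279 0.2031] [-3.54 -1.96]
114 [0.5191 0.1898] [-1.38 -0.8 ]
108 [0.5117 0.1755] [-1.48 -0.64]
102 [0.506  0.1604] [-1.55 -0.47]
96 [0.5021 0.1452] [-1.54 -0.3 ]
90 [0.4997 0.1319] [-1.34 -0.15]
84 [0.4986 0.1183] [-1.36 -0.02]
78 [0.4989 0.1045] [-1.38  0.11]
72 [0.5005 0.0906] [-1.38  0.25]
66 [0.5035 0.0768] [-1.36  0.39]
60 [0.508  0.0631] [-1.33  0.54]
54 [0.514  0.0498] [-1.29  0.68]
48 [0.5215 0.0371] [-1.23  0.83]
42 [0.5304 0.025 ] [-1.15  0.96]
36 [0.5407 0.0139] [-1.05  1.1 ]
30 [0.5522 0.0038] [-0.93  1.22]
24 [ 0.565  -0.0051] [-0.8   1.33]
18 [ 0.5788 -0.0126] [-0.66  1.43]
12 [ 0.5935 -0.0185] [-0.5   1.51]
6 [ 0.6084 -0.0228] [-0.33  1.52]
0 [ 0.6221 -0.0255] [-0.18  1.38]
```

View pics/g2.png

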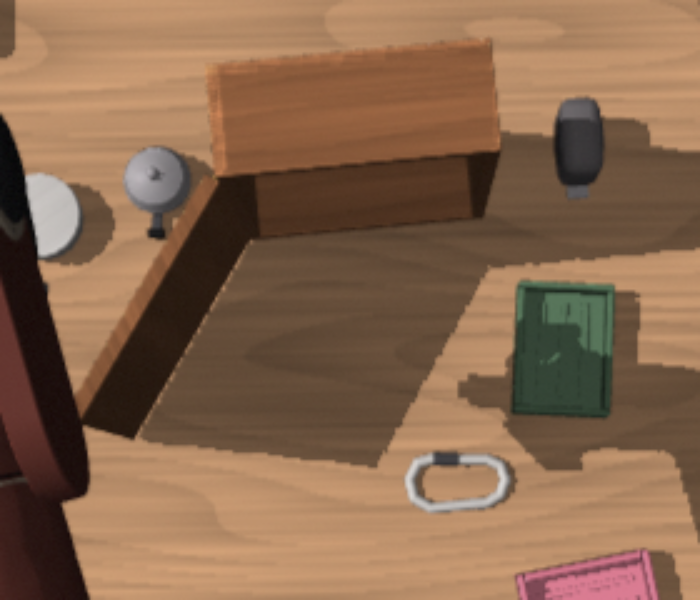

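The dish is clear of the swing (near corner at crop (517,282), about 0.22 m from the hinge) and all bystanders are in place. Lowering beside the door's outer face, then sweeping.

>>> send_rows --rows '[[0,[1.4,0,0],0],[0,[0,0,4],0],[0,[0,0,4],0],[0,[0,0,3.5],0],[0,[0,0,1.6],0],[0,[0,0,0],0],[0,[-1.2,-0.6,0],0],[0,[-1.2,-0.7,0],0],[0,[-1.1,-0.6,0],0]]'

```text
t: 9.98
tool_pos: [0.5288, 0.2033, 0.1836]
tool_rot: [2.291, 2.148, 0.003]
contact_force: [0.4, -0.5, 0.0]
opening: -0.0
grip_force: 0.3
```

>>> send_rows --rows '[[0,[-1.4,-0.8,0],0],[0,[-1.5,-0.6,0],0],[0,[-1.5,-0.5,0],0],[0,[-1.5,-0.3,0],0],[0,[-1.3,-0.1,0],0],[0,[-1.4,0,0],0],[0,[-1.4,0.1,0],0],[0,[-1.4,0.2,0],0]]'

```text
t: 10.98
tool_pos: [0.5016, 0.0906, 0.1823]
tool_rot: [-2.292, -2.149, 0.0]
contact_force: [0.6, 0.0, 0.5]
opening: -0.0002
grip_force: 0.2
```

```bash
python3 - <<'E'
from h import *
a=grab("top","pics/i.png")["frame"];b=grab("side","pics/j.png")["frame"]
i=np.hstack([a[100:320,170:430],b[130:350,180:440]])[:,:,::-1]
cv2.imwrite('pics/ij.png',cv2.resize(i,None,fx=1.5,fy=1.5))
E
```

```text
(no output)
```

View pics/ij.png

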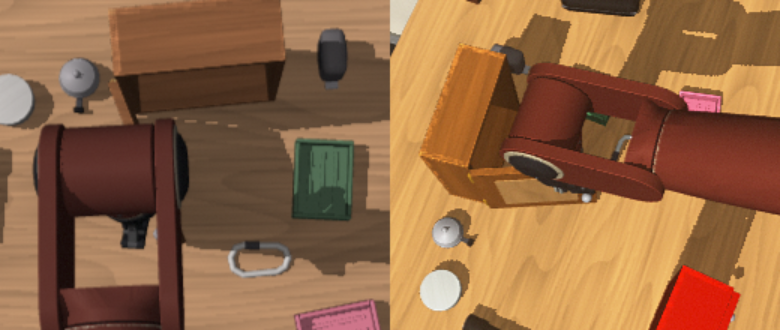

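The door is following (about 70° open, pull at (587,198) in the side half), and the dish is untouched. Continuing the arc.

>>> send_rows --rows '[[0,[-1.4,0.4,0],0],[0,[-1.3,0.5,0],0],[0,[-1.3,0.7,0],0],[0,[-1.2,0.8,0],0],[0,[-1.1,1.0,0],0],[0,[-1.0,1.1,0],0],[0,[-0.9,1.2,0],0],[0,[-0.8,1.3,0],0],[0,[-0.7,1.3,0],0]]'

```text
t: 12.2
tool_pos: [0.579, -0.0111, 0.1822]
tool_rot: [-2.292, -2.149, 0.0]
contact_force: [-0.5, 1.4, -0.1]
opening: 0.0003
grip_force: 0.2
```

>>> send_rows --rows '[[0,[-0.5,1.3,0],0],[0,[-0.3,1.0,0],0],[0,[-0.2,0.7,0],0],[0,[0,0.4,0],0],[0,[0,0.3,0],0]]'

```text
t: 12.82
tool_pos: [0.6145, -0.0228, 0.1823]
tool_rot: [-2.291, -2.149, 0.0]
contact_force: [-0.5, -0.1, 0.3]
opening: -0.0002
grip_force: 0.2
```

>>> send_rows --rows '[[0,[0,0.3,0],0],[0,[0,0.3,0],0],[0,[0,0,0],0],[0,[0,0,0],0]]'

```text
t: 13.32
tool_pos: [0.6198, -0.0231, 0.1822]
tool_rot: [-2.291, -2.148, 0.001]
contact_force: [-4.4, 0.3, 1.9]
opening: -0.0001
grip_force: 0.1
```

>>> send_rows --rows '[[0,[0,0.2,0],0],[0,[0,0,0],0],[0,[0,0,0],0]]'

```text
t: 13.7
tool_pos: [0.6199, -0.0231, 0.1822]
tool_rot: [-2.288, -2.146, 0.007]
contact_force: [-13.8, 0.7, 5.7]
opening: 0.0002
grip_force: 0.2
```

The force rose to 14 N with no further motion, so the door is on its stop. Backing off straight, rising and checking.

>>> send_rows --rows '[[0,[0,-0.3,0],0],[0,[0,-0.7,0],0],[0,[0,-2,0],0],[0,[0,-4,0],0],[0,[0,-4,-2],0],[0,[0,-4,-3],0],[0,[0,-4,-4],0],[0,[0,-4,-4],0],[0,[0,0,-2],0],[0,[0,0,0],0]]'

```text
t: 14.95
tool_pos: [0.3938, -0.0088, 0.334]
tool_rot: [2.289, 2.146, 0.004]
contact_force: [0.3, -0.4, -0.3]
opening: 0.0001
grip_force: 0.0
```

```bash
python3 - <<'E'
from h import *
a=grab("top","pics/k.png")["frame"];b=grab("side","pics/l.png")["frame"]
i=np.hstack([a[80:300,170:430],b[130:350,180:440]])[:,:,::-1]
cv2.imwrite('pics/kl.png',cv2.resize(i,None,fx=1.5,fy=1.5))
print(ctrl.get_obs()["contact_force"])
E
```

```text
[ 0.59200488 -0.79323779  0.01163292]
```

View pics/kl.png

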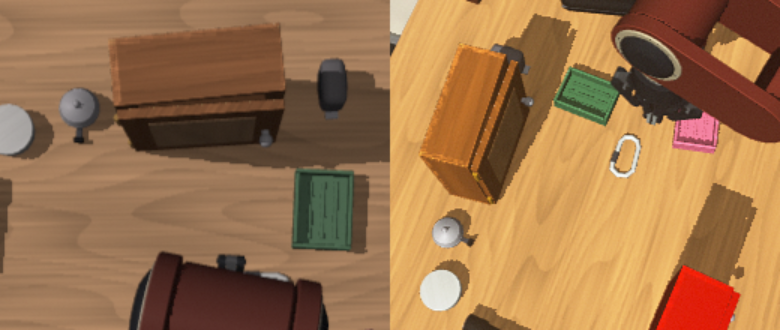

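The door looks shut, with the dish clear and the bystanders in place. Zooming in to confirm the last few hundredths of a radian.

```bash
python3 - <<'E'
import cv2
i=cv2.imread('pics/k.png')[85:185,235:370]
cv2.imwrite('pics/m.png',cv2.resize(i,None,fx=5.5,fy=5.5,interpolation=cv2.INTER_CUBIC))
E
```

```text
(no output)
```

View pics/m.png

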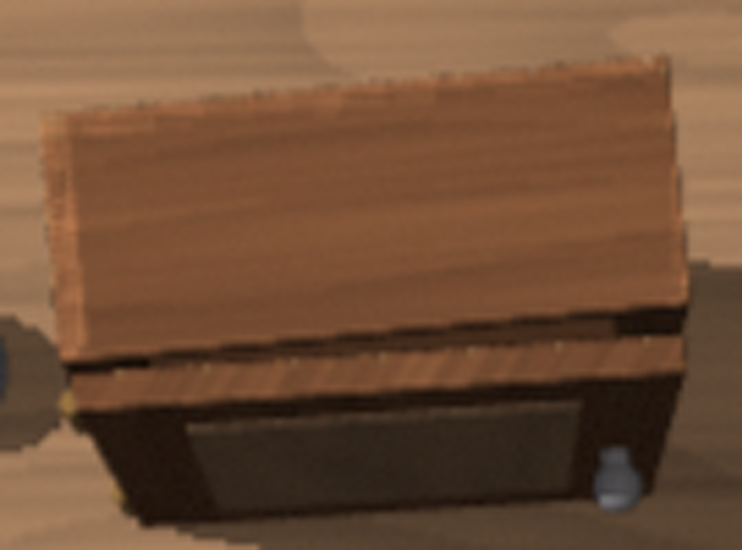

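The gap is about 11 px at the hinge end and 35 px at the free edge. That leaves roughly 0.03 rad open, which is too close to the limit. I'll push again higher up and nearer the free edge.

>>> send_rows --rows '[[0,[-0.8,4,0],0],[0,[-1.5,4,0],0],[0,[-1.5,4,0],0],[0,[0,4,0],0],[0,[0,0,4],0],[0,[0,0,4],0],[0,[0,0,4],0],[0,[0,0,1.4],0],[0,[0,0,0],0]]'

```text
t: 16.18
tool_pos: [0.5493, -0.0566, 0.1961]
tool_rot: [-2.289, -2.147, 0.004]
contact_force: [-0.2, 0.5, 0.2]
opening: -0.0001
grip_force: 0.0
```

>>> send_rows --rows '[[0,[0,2,0],0],[0,[0,1.5,0],0],[0,[0,1,0],0],[0,[0,0.5,0],0],[0,[0,0.5,0],0],[0,[0,0.3,0],0],[0,[0,0.3,0],0],[0,[0,0,0],0]]'

```text
t: 17.18
tool_pos: [0.611, -0.0608, 0.1983]
tool_rot: [-2.292, -2.149, 0.0]
contact_force: [-0.6, 0.1, -0.8]
opening: -0.0001
grip_force: 0.0
```

>>> send_rows --rows '[[0,[0,0.3,0],0],[0,[0,0.3,0],0],[0,[0,0.2,0],0],[0,[0,0,0],0],[0,[0,0,0],0]]'

```text
t: 17.8
tool_pos: [0.6189, -0.0613, 0.1982]
tool_rot: [-2.292, -2.149, 0.0]
contact_force: [-0.3, -0.6, 0.3]
opening: 0.0001
grip_force: 0.0
```

>>> send_rows --rows '[[0,[0,0.2,0],0],[0,[0,0,0],0],[0,[0,0,0],0]]'

```text
t: 18.18
tool_pos: [0.6209, -0.0614, 0.1983]
tool_rot: [-2.292, -2.149, 0.0]
contact_force: [-0.1, -0.6, 0.2]
opening: -0.0001
grip_force: 0.0
```

>>> send_rows --rows '[[0,[0,0.2,0],0],[0,[0,0,0],0],[0,[0,0,0],0]]'

```text
t: 18.55
tool_pos: [0.623, -0.0615, 0.1983]
tool_rot: [2.292, 2.149, 0.0]
contact_force: [1.2, 0.5, -0.1]
opening: -0.0002
grip_force: 0.0
```

>>> send_rows --rows '[[0,[0,0.2,0],0],[0,[0,0,0],0],[0,[0,0,0],0]]'

```text
t: 18.92
tool_pos: [0.625, -0.0617, 0.1983]
tool_rot: [2.292, 2.149, -0.0]
contact_force: [0.2, 0.6, -0.2]
opening: -0.0
grip_force: 0.0
```

>>> send_rows --rows '[[0,[0,0.2,0],0],[0,[0,0,0],0],[0,[0,0,0],0]]'

```text
t: 19.3
tool_pos: [0.627, -0.0618, 0.1983]
tool_rot: [2.292, 2.149, 0.0]
contact_force: [-0.2, 0.3, -0.5]
opening: -0.0001
grip_force: 0.0
```

>>> send_rows --rows '[[0,[0,0.1,0],0],[0,[0,0,0],0],[0,[0,0,0],0]]'

```text
t: 19.68
tool_pos: [0.6278, -0.0618, 0.1983]
tool_rot: [-2.291, -2.149, 0.0]
contact_force: [-1.4, 0.3, 0.6]
opening: -0.0004
grip_force: 0.7
```

>>> send_rows --rows '[[0,[0,0.1,0],0],[0,[0,0,0],0],[0,[0,0,0],0]]'

```text
t: 20.05
tool_pos: [0.628, -0.0618, 0.1982]
tool_rot: [-2.29, -2.148, 0.003]
contact_force: [-4.5, 1.0, 1.7]
opening: 0.0002
grip_force: 2.7
```

>>> send_rows --rows '[[0,[0,0.1,0],0],[0,[0,0,0],0],[0,[0,0,0],0]]'

```text
t: 20.42
tool_pos: [0.6281, -0.0618, 0.1982]
tool_rot: [-2.289, -2.146, 0.006]
contact_force: [-9.3, 0.8, 3.8]
opening: -0.0
grip_force: 4.5
```

```bash
python3 - <<'E'
from h import *
b=grab("side","pics/n.png")["frame"]; a=grab("top","pics/n2.png")["frame"]
E
```

```text
(no output)
```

This time the fingertips carry the load (grip reading 4.5 N), so the door itself is on the box. Backing off and checking.

>>> send_rows --rows '[[0,[0,-0.3,0],0],[0,[0,-0.7,0],0],[0,[0,-2,0],0],[0,[0,-4,0],0],[0,[0,-4,-2],0],[0,[0,-4,-3],0],[0,[0,-4,-4],0],[0,[0,-4,-4],0],[0,[0,0,-1],0],[0,[0,0,0],0]]'

```text
t: 21.78
tool_pos: [0.4008, -0.0473, 0.3388]
tool_rot: [2.29, 2.147, 0.002]
contact_force: [0.1, -0.3, 0.1]
opening: 0.0001
grip_force: 0.0
```

```bash
python3 - <<'E'
from h import *
a=grab("top","pics/o.png")["frame"]
cv2.imwrite('pics/p.png',cv2.resize(a[85:235,215:395,::-1],None,fx=4,fy=4,interpolation=cv2.INTER_CUBIC))
E
```

```text
(no output)
```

View pics/p.png

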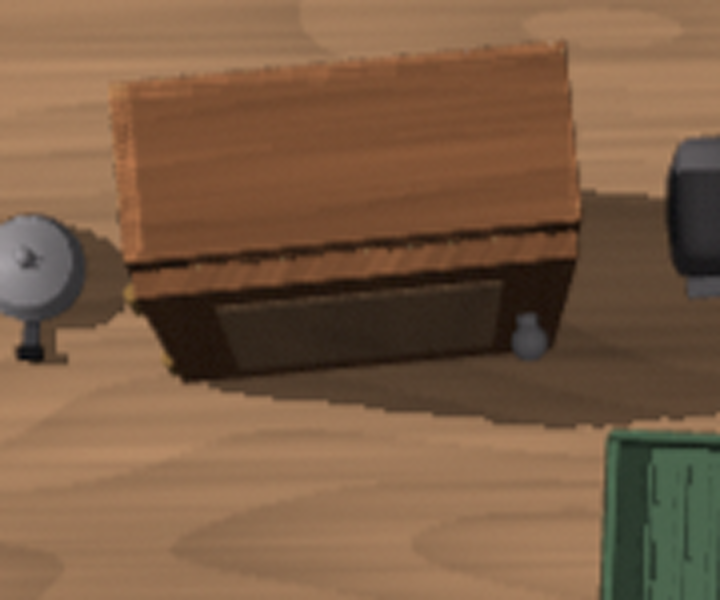

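The gap is now even along the whole width ((130,265) to (578,228)), so the door is fully shut, and the dish is clear.

```bash
python3 -c "
from station import ctrl
print(ctrl.finish_job())"
```

```text
the job is handed in; nothing more can be done
None
```

I pushed the green dish clear of the door's swing and pushed the door fully shut; it took a second push because the first left it about 0.03 rad open. No bystander looked moved in the pictures, and the job is handed in, though it returned no verdict.

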